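# Switch off and pin the feed pump before cleaning

### The arm

A 6-joint arm with a two-finger parallel gripper is mounted at the origin on the work surface. World frame = base frame: x ahead of the robot, y to its left, z up, the work surface at z = 0. Lengths are in m, angles in degrees, forces in N, time in s.
With the tool pointing down it reaches from about 0.325 to 0.85 m from the base axis. Payload 15.5 kg.
Tool frame: the origin (TCP) lies midway between the tips of the shut fingers; the grasp point (between the pads) lies 19 mm behind it; y points along the fingers, z is the direction in which the jaws open and shut, and the axes are right-handed (so a half turn about y gives the same grasp; the last joint's range is limited). The gripper opens to 91 mm and grips with 3 to 60 N. Pads are 32 mm wide; open, the fingers measure 118 mm over their backs; the gripper's body (76 mm by 178 mm) begins 60 mm behind the grasp point.
Start: joints at [61.049, 28.281, 77.091, -0, 74.628, -5.472], TCP at [0.249, 0.573, 0.214] pointing down, gripper open.
Joint ranges: [-166.48, 166.48], [-47.26, 123.95], [12.59, 153.08], [-70.14, 250.14], [6.76, 159.57], [-176.63, 176.63]. Speed limits (degrees/s): [108.29, 108.29, 147.25, 172.46, 172.46, 172.46].

### API

Orientations are given as a 3x3 rotation matrix whose columns are the frame's x, y, z axes.
In Python, from station import * gives the robot as it stands. The module is installed in compiled form; this text tells all that it offers.
- The arm moves only by the tool move_arm, never from a script. Its argument "moves" is a list that holds one entry, the list of rows, each a list of 6 numbers: the shift along the tool's x, y, z normalised to -1 to 1, where 1 is 0.08 m, then the turn, a rotation vector about the tool's x, y, z normalised to -1 to 1, where 1 is 8 degrees. A call has 1 to 10 rows; each row shifts and turns the commanded pose from where the row before left it, along the tool's axes as they then stand; what a row does not reach is not made up. A row lasts 1/8 s, in which the tool goes at most 62.5 mm and 10.7 degrees, less where a joint would pass 70% of its speed; a pose out of reach is approached as far as the arm can. A call with a number of a shift or a turn outside -1 to 1 is refused whole. A call with a gripper value outside its range is refused whole. "jaw" is the opening, from -1 (shut) to 1 (fully open), set as the call begins (left out, the last holds). The fingers move at their own pace and stop on an object; "newtons" is the grip in N (left out, the last holds). Time passes only in rows, so rows that do not move let the fingers close. It gives the time, the measured TCP pose, the force and the opening at its end, in the units of the state.
- get_obs(): the state, without advancing time (a new reading comes with each control period).
- camera(name): name is "scene" or "top" or "wrist"; returns a dict with "frame" (400x640x3 uint8, red, green, blue), "fx", "fy", "cx", "cy" (pixels), "dist_coeffs" ([k1, k2, p1, p2, k3] as OpenCV has them; the pictures are not rectified), "R" (3x3) and "t" (3): a world point X has camera coordinates R X + t. Camera axes: x right, y down, z forward; pixel columns grow to the right and rows downward; lengths in m; the calibration is good to about 2 mm. A picture is of the moment at which its call begins. There is no depth.
- hand_in(): hands the job in, once; it reports no verdict.
The state is a dict: "clock": time; "joint_pos": joint angles; "qd": joint speeds; "effort": joint torques, N m; "tool_pos": TCP position; "tool_rot": TCP orientation; "ft_force": force on the tool from outside, world axes, zero at the start; "torque": the same for the moment, N m; "opening": opening from 0.0 (shut) to 1.0 (fully open).
Only numpy, scipy, OpenCV 4.12 (cv2) and the standard library are available. Lean on these libraries where they do the work, as an engineer would, in place of code of your own. Each camera call takes 0.05 s, during which the arm holds its last target. There are 200 camera calls.

### The job

Make the mill's feed pump safe for cleaning: first put its drive switch from forward to the centre off position, without throwing it over into reverse, then take the red-handled locking pin from its rest and push it through both eyes of the pump until its collar is home against the first eye. Let go of the pin there, and leave the bottles, tools and loose parts where they are.

Things in the scene. Friction and masses are not known exactly. Their poses are not given: they have to be found in the camera images.
- eye_mouth (a point): Centre of the 14 mm hole in the front face of the first of two steel eyes (rings, 38 mm outside, on the yellow bracket and on the coupling behind it) of the feed pump set. The holes are in line, axis level, 140 mm above the table. x: along the hole axis, the way the pin goes in (within 20 degrees of world +y); z up. First eye x = 0 to 10 mm, second 28 to 38 mm.
- pump: Feed pump set fixed to the table on a grey base 280 x 110 mm; origin on the table straight below eye_mouth, axes as eye_mouth. Blue motor at x = 55 to 135 mm, top 122 mm above the table; dark pump block at x = -128 to -52 mm, 75 mm wide, top 82 mm above the table: the pin comes in above it, with its handle on the pump block's side. Place and yaw vary.
- pin_handle (a point): Locking pin, 80 to 160 g, level in its rest, axis 55 mm above the table. This point: centre of its red square handle (50 long x 18 x 18 mm); x towards the tip, z up in the rest. Ahead of the handle a steel collar 26 mm across (x = 25 to 31 mm), then a 10 mm diameter shank to x = 96 mm, its last 14 mm tapered to 3 mm. Behind, a 10 mm stub to x = -51 mm.
- pin_collar (a point): Centre of the front face of the pin's collar (x = 31 mm from the handle's centre); axes as pin_handle. When home it is at eye_mouth.
- pin_tip (a point): Tip of the pin's shank (x = 96 mm from the handle's centre, 65 mm ahead of the collar's face); axes as pin_handle.
- rest: Black pin rest fixed to the table, base 170 x 60 x 8 mm, origin under its centre, x the pin's direction. Two notched posts (32 wide, 58 high, 8 mm thick) at x = -45 and 58 mm carry stub and shank in open-topped 12 mm slots; the handle between them is free, its centre over the origin. The pin lifts straight out. Rest and switch stand left and right, either way round.
- toggle (a joint): Angle of the switch's toggle (rad): about +0.4 forward (leans to the switch's +x; the start), 0 centre off (upright), -0.4 reverse. Spring detents at all three: let go within about 0.2 of upright it snaps to the centre, further out to that end. About 3 N at the tip to leave an end, 4 N to leave the centre.
- toggle_pivot (a point): Grey switch box fixed to the table, 110 (x) x 85 (y) x 55 mm high, any yaw. This point is the toggle's pivot, in the centre of the box's top face, 55 mm above the table. The toggle swings along x; +x (green lamp) is forward, -x (amber lamp) reverse.
- toggle_tip (a point): Tip of the red bat-shaped toggle, 56 mm from the pivot; 14 mm diameter near its tip, 8 mm at its foot.
- bottle: Loose white bottle with blue cap, 66 mm diameter, 220 mm high, standing in front of the pump; origin under its centre. Leave alone.
- jar: Loose amber jar with white cap, 62 mm diameter, 90 mm high; origin under its centre. Leave alone.
- beaker: Loose open steel beaker, 76 mm diameter, 90 mm high; origin under its centre. Leave alone.
- can: Loose can, 68 mm diameter, 100 mm high; origin under its centre. Leave alone.
- wrench: Loose wrench lying flat behind the pump. Leave alone.
- ferrule: Loose steel ferrule ring, 52 mm diameter, 20 mm high; origin under its centre. Leave alone.
- gauge: Loose pressure gauge lying face up, 64 mm diameter, 28 mm high; origin under its centre. Leave alone.
There are look-alikes about, which are no part of the job. Leave any yellow look-alike of the part that bears pin_handle alone.

How it is judged (in metres and radians):
On the way, in this order (a step that is already met when the one before it is completed fails the run):
1. the toggle rests in its centre off detent while the pin is still out of the eyes (value of joint toggle between -0.1 and 0.1 rad and distance between pin_tip and eye_mouth above 0.03 m), for 0.2 s.
2. the pin is through both eyes with its collar home (x of pin_collar in the frame of eye_mouth above -0.006 m and distance between pin_collar and eye_mouth below 0.01 m and angle between the x axis of pin_handle and the x axis of eye_mouth, either way round below 0.2 rad and x of pin_tip in the frame of eye_mouth above 0.05 m), for 0.2 s.
At the end, for the whole second after the job is handed in: The toggle is within 0.1 rad of upright (off); the pin is through both eyes with the centre of its collar's face within 6 mm short of the first eye's face and within 10 mm of the hole's centre, its axis within 0.2 rad of the hole axis; it is let go and at rest (all of step 2 and value of joint toggle between -0.1 and 0.1 rad and linear speed of pin below 0.02 m/s and contact force between pin and the fingers below 0.1 N); the robot touches nothing.
It fails at once if the toggle is thrown into reverse (value of joint toggle below -0.3 rad).
It fails at once if a bystander (bottle, jar, beaker, can, wrench, ferrule or gauge) is displaced by more than 30 mm (distance of any of bottle, jar, beaker, can, wrench, ferrule, gauge from where it was at the start of the episode above 0.03 m).
It also fails if it takes over 61 s, if anything falls off the work surface, if the arm or the gripper's body presses on something with over 40 N, if the wrist force passes 120 N, or if a joint passes its speed limit or range.

## Working session

There is one attempt and no reset: what is moved stays moved. The work goes in short steps, Python scripts to look and compute and a tool call to move; the robot and the scene stay as the last step left them, time stands still between calls to the robot, and variables do not carry over. Pictures are saved under pics/ and viewed, about 8 in all and at most 12, crops included, and the job is handed in when it is done.

Besides the shell and the picture viewer there is one more tool, called after ">>>" by a JSON object that holds its "api" and its "payload". move_arm: Moves the arm, as the interface text tells. Its arguments: {"type":"object","properties":{"moves":{"type":"array"},"jaw":{"type":"number"},"newtons":{"type":"number"}},"required":["moves"]}

```bash
mkdir -p pics
cat > h.py <<'E'
from station import *
import numpy as np, cv2
def K(c): return np.array([[c['fx'],0,c['cx']],[0,c['fy'],c['cy']],[0,0,1.]])
def ray(c,uv):
    p=cv2.undistortPoints(np.array([[uv]],float),K(c),np.array(c['dist_coeffs'],float)).ravel()
    R=np.array(c['R']);t=np.array(c['t']).ravel()
    d=R.T@np.array([p[0],p[1],1]);return -R.T@t,d/np.linalg.norm(d)
def onz(c,uv,z):
    o,d=ray(c,uv);return o+d*(z-o[2])/d[2]
def tri(c1,u1,c2,u2):
    o1,d1=ray(c1,u1);o2,d2=ray(c2,u2)
    s=np.linalg.lstsq(np.c_[d1,-d2],o2-o1,rcond=None)[0]
    a=o1+s[0]*d1;b=o2+s[1]*d2;return (a+b)/2,np.linalg.norm(a-b)
def proj(c,X):
    r=cv2.Rodrigues(np.array(c['R'],float))[0]
    return cv2.projectPoints(np.array([X],float).reshape(-1,1,3),r,np.array(c['t'],float).reshape(3,1),K(c),np.array(c['dist_coeffs'],float))[0].reshape(-1,2)
def save(c,n): cv2.imwrite('pics/'+n,cv2.cvtColor(c['frame'],cv2.COLOR_RGB2BGR))
def cam(n):
    c=camera(n);save(c,f"{n}_{get_obs()['clock']:.2f}.png");return c
E
python3 - <<'E'
from h import *
import pickle
cs={n:camera(n) for n in('scene','top','wrist')}
for n,c in cs.items(): save(c,n+'0.png');print(n,c['fx'],-np.array(c['R']).T@np.array(c['t']).ravel())
pickle.dump(cs,open('c0.pkl','wb'));print(get_obs())
E
```

```text
scene 514.1875108108067 [1.00828501 0.62856386 1.25617838]
top 431.583530666813 [0.27955343 0.01194111 1.61072054]
wrist 280.04379508307244 [0.17683669 0.60380473 0.3845408 ]
{'clock': 0.15, 'joint_pos': array([ 6.10478390e+01,  2.83067998e+01,  7.71168509e+01,  4.70543705e-04,
        7.46268961e+01, -5.47249231e+00]), 'qd': array([ 0.05401241, -0.08856743, -0.15040986, -0.02428219, -0.05051565,
        0.02673512]), 'effort': array([ 5.38970119e-05, -8.79209161e+01, -3.82044125e+01,  7.04652560e-02,
        5.05604118e-02, -4.98657516e-05]), 'tool_pos': array([0.24888877, 0.57301882, 0.21348679]), 'tool_rot': array([[ 9.17200623e-01, -4.33987221e-04,  3.98425436e-01],
       [-3.98425662e-01, -7.68119419e-04,  9.17200306e-01],
       [-9.20148972e-05, -9.99999611e-01, -8.77431256e-04]]), 'ft_force': array([-0.87704377, -0.07053129, -0.39722518]), 'torque': array([ 0.01069721, -0.02723794, -0.05071345]), 'opening': 0.9969092815500779}
```

View pics/top0.png

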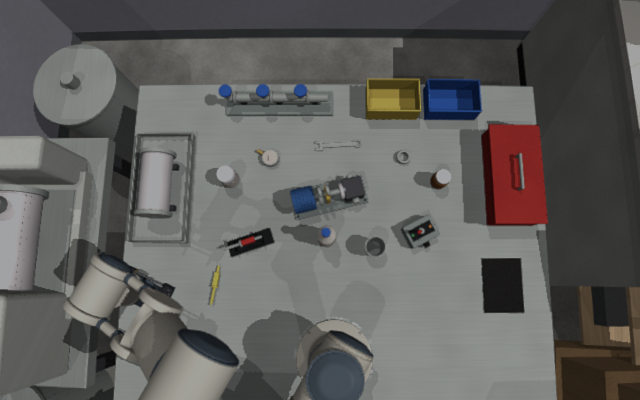

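View pics/scene0.png

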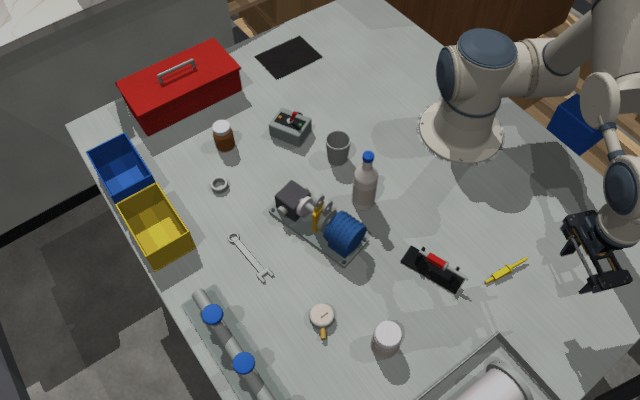

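Run:
```python
import cv2,numpy as np
t=cv2.imread('pics/top0.png');s=cv2.imread('pics/scene0.png')
f=lambda im,x,y,w,h:cv2.resize(im[y:y+h,x:x+w],(400,300),interpolation=cv2.INTER_CUBIC)
cv2.imwrite('pics/m1.png',np.vstack([np.hstack([f(t,390,203,60,45),f(t,215,218,60,45)]),np.hstack([f(s,262,96,60,45),f(s,393,233,80,60)])]))
cv2.imwrite('pics/m2.png',np.vstack([np.hstack([cv2.resize(t[165:225,280:380],(800,480))[:300*1+0], ])]+[cv2.resize(s[165:270,260:380],(800,700))[:300]]) if 0 else np.hstack([cv2.resize(t[165:225,285:375],(400,267)),cv2.resize(s[170:250,270:390],(400,267))]))
```

```text
(no output)
```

View pics/m1.png

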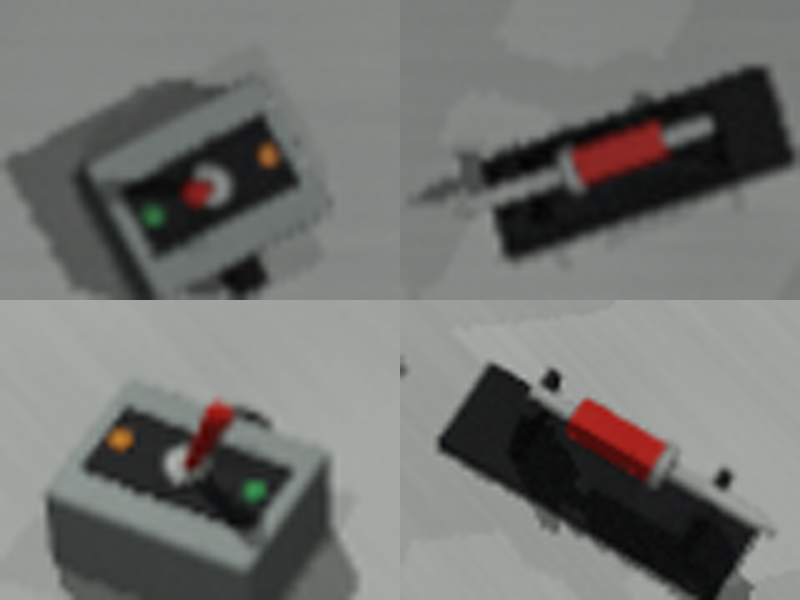

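View pics/m2.png

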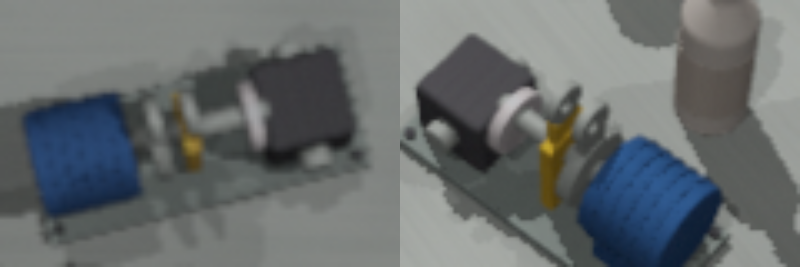

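Run:
```python
from h import *
import pickle
cs=pickle.load(open('c0.pkl','rb'));T,S=cs['top'],cs['scene']
np.set_printoptions(precision=4,suppress=True)
for n,a,b in [('green',(412.8,235.25),(300.25,124.5)),('amber',(430.2,226.25),(280,116.85)),('pivot',(421.7,230.9),(290,120))]:
    print(n,onz(T,a,.056),onz(S,b,.056),tri(T,a,S,b))
print('tipT',onz(T,(419.7,232.2),.1065),'tipS',onz(S,(294.7,112.5),.1065))
for n,a in [('stub',(261.8,236.6)),('collar',(241,243.2)),('tip',(218.5,247.3))]: print(n,onz(T,a,.055))
for n,c in (('T',T),('S',S)):
    m=cv2.inRange(cv2.cvtColor(c['frame'],cv2.COLOR_RGB2HSV),(0,150,60),(8,255,255))|cv2.inRange(cv2.cvtColor(c['frame'],cv2.COLOR_RGB2HSV),(172,150,60),(180,255,255))
    k,l,st,ce=cv2.connectedComponentsWithStats(m)
    for i in range(1,k):
        if 8<st[i,4]<800: print(n,st[i],ce[i],onz(c,ce[i],.06), 'rect')
for n,b in [('eye1',(320.1,200)),('eye2',(328.5,207.5))]: print(n,onz(S,b,.14))
print('eyetop', onz(T,(326.2,188.2),.159),onz(T,(319.4,189.1),.159))
# pump block & motor axis: top-view line via motor/pump masks
h=cv2.cvtColor(T['frame'],cv2.COLOR_RGB2HSV)
for nm,pt in [('block far-left',(285+250*.225,165+62*.225)),('block far-right',(285+338*.225,165+45*.225)),('block near-right',(285+352*.225,165+135*.225)),('near-left',(285+268*.225,165+158*.225))]:
    print(nm,onz(T,pt,.082))
for nm,pt in [('motor FL',(285+26*.225,165+108*.225)),('FR',(285+118*.225,165+95*.225)),('NR',(285+138*.225,165+197*.225)),('NL',(285+47*.225,165+213*.225))]: print(nm,onz(T,pt,.1))
for nm,pt in [('bottle',(326,233))]: print(nm,onz(T,pt,.22))
print('beaker',onz(T,(375,246),.09))
```

```text
green [ 0.4385 -0.2823  0.056 ] [ 0.4359 -0.2812  0.056 ] (array([ 0.4374, -0.2811,  0.0576]), np.float64(0.0024786638787197357))
amber [ 0.4714 -0.3465  0.056 ] [ 0.4694 -0.345   0.056 ] (array([ 0.4704, -0.3455,  0.0567]), np.float64(0.0024288862915924493))
pivot [ 0.4544 -0.315   0.056 ] [ 0.4513 -0.3155  0.056 ] (array([ 0.4533, -0.3137,  0.0592]), np.float64(0.0017871391640452148))
tipT [ 0.4441 -0.2972  0.1065] tipS [ 0.4463 -0.2928  0.1065]
stub [0.4307 0.2637 0.055 ]
collar [0.4062 0.3386 0.055 ]
tip [0.3907 0.4201 0.055 ]
T [417 230   4   4  12] [418.5 231.5] [ 0.4517 -0.3025  0.06  ] rect
T [241 236  14  10  80] [247.4875 240.4625] [0.4159 0.3144 0.06  ] rect
S [290 112   7   9  26] [292.8846 115.3077] [ 0.4349 -0.3235  0.06  ] rect
S [426 253  20  16 156] [435.2372 260.3077] [0.4174 0.3139 0.06  ] rect
eye1 [0.5817 0.0281 0.14  ]
eye2 [0.5776 0.0596 0.14  ]
eyetop [0.5887 0.0303 0.159 ] [0.5854 0.0537 0.159 ]
block far-left [ 0.6397 -0.0232  0.082 ]
block far-right [ 0.6543 -0.0952  0.082 ]
block near-right [ 0.5793 -0.106   0.082 ]
near-left [ 0.56   -0.0378  0.082 ]
motor FL [0.5967 0.1577 0.1   ]
FR [0.6077 0.0836 0.1   ]
NR [0.5245 0.0666 0.1   ]
NL [0.5112 0.139  0.1   ]
bottle [0.4277 0.0292 0.22  ]
beaker [ 0.3965 -0.1417  0.09  ]
```

```bash
cat >> h.py <<'E'
from scipy.spatial.transform import Rotation as Ro
def down(head):
    h=np.radians(head);c,s=np.cos(h),np.sin(h)
    return np.array([[s,0,c],[-c,0,s],[0,-1,0.]])
def plan(wps,p=None,R=None):
    """wps: (pos, heading of tool z, rows)"""
    o=get_obs();p=np.array(o['tool_pos']) if p is None else p;R=np.array(o['tool_rot']) if R is None else R
    for pos,hd,n in wps:
        Rt=down(hd)
        rows=[]
        for k in range(n,0,-1):
            a=np.round(R.T@((np.array(pos)-p)/k)/.08,2)
            w=np.round(Ro.from_matrix(R.T@Rt).as_rotvec(degrees=True)/k/8,2)
            rows.append([float(v) for v in (*a,*w)])
            p=p+R@a*.08;R=R@Ro.from_rotvec(w*8,degrees=True).as_matrix()
        print('wp',pos,hd);print(rows)
E
python3 - <<'E'
from h import *
plan([((.35,.15,.36),2,10),((.4545,-.3145,.20),-62.8,10)])
E
```

```text
wp (0.35, 0.15, 0.36) 2
[[0.33, -0.18, -0.43, 0.0, 0.81, 0.0], [0.37, -0.18, -0.4, 0.0, 0.81, 0.0], [0.42, -0.18, -0.35, 0.0, 0.81, 0.0], [0.45, -0.18, -0.3, 0.0, 0.81, 0.0], [0.48, -0.18, -0.25, 0.0, 0.8, 0.0], [0.51, -0.19, -0.19, 0.0, 0.81, 0.0], [0.53, -0.18, -0.13, 0.0, 0.8, 0.0], [0.54, -0.19, -0.08, 0.0, 0.81, 0.0], [0.54, -0.18, -0.01, 0.0, 0.8, 0.0], [0.54, -0.19, 0.04, 0.0, 0.81, 0.01]]
wp (0.4545, -0.3145, 0.2) -62.8
[[0.59, 0.2, 0.11, 0.0, 0.81, -0.0], [0.57, 0.2, 0.18, 0.0, 0.81, -0.0], [0.54, 0.2, 0.24, 0.0, 0.81, -0.0], [0.52, 0.2, 0.3, 0.0, 0.81, -0.0], [0.48, 0.2, 0.35, 0.0, 0.81, -0.0], [0.43, 0.2, 0.41, 0.0, 0.81, -0.0], [0.39, 0.2, 0.45, 0.0, 0.81, 0.0], [0.33, 0.2, 0.49, 0.0, 0.81, 0.0], [0.27, 0.2, 0.53, 0.0, 0.81, 0.0], [0.21, 0.2, 0.56, 0.01, 0.81, 0.0]]
```

>>> {"api": "move_arm", "payload": {"moves": [[[0.33,-0.18,-0.43,0,0.81,0],[0.37,-0.18,-0.4,0,0.81,0],[0.42,-0.18,-0.35,0,0.81,0],[0.45,-0.18,-0.3,0,0.81,0],[0.48,-0.18,-0.25,0,0.8,0],[0.51,-0.19,-0.19,0,0.81,0],[0.53,-0.18,-0.13,0,0.8,0],[0.54,-0.19,-0.08,0,0.81,0],[0.54,-0.18,-0.01,0,0.8,0],[0.54,-0.19,0.04,0,0.81,0]]]}}

```text
clock: 1.4
tool_pos: [0.3498, 0.1491, 0.3608]
tool_rot: [[0.031, 0.0, 1.0], [-1.0, -0.0, 0.031], [0.0, -1.0, 0.0]]
ft_force: [1.1, 0.1, 0.9]
opening: 1.0
```

>>> {"api": "move_arm", "payload": {"moves": [[[0.59,0.2,0.11,0,0.81,0],[0.57,0.2,0.18,0,0.81,0],[0.54,0.2,0.24,0,0.81,0],[0.52,0.2,0.3,0,0.81,0],[0.48,0.2,0.35,0,0.81,0],[0.43,0.2,0.41,0,0.81,0],[0.39,0.2,0.45,0,0.81,0],[0.33,0.2,0.49,0,0.81,0],[0.27,0.2,0.53,0,0.81,0],[0.21,0.2,0.56,0,0.81,0]]]}}

```text
clock: 2.65
tool_pos: [0.4549, -0.3159, 0.1996]
tool_rot: [[-0.892, -0.0, 0.453], [-0.453, 0.0, -0.892], [0.0, -1.0, -0.0]]
ft_force: [-0.4, 0.1, 1.1]
opening: 1.003
```

Run:
```python
from h import *
c=camera('wrist');save(c,'w1.png');o=get_obs();print(o['clock'],o['tool_pos'],o['tool_rot'])
s=np.array([-.457,.889,0])
P=np.array([.4545,-.3145,.056])
print(proj(c,[P,P+.036*s,P-.036*s,[.4446,-.295,.1066]]))
```

```text
2.7 [ 0.45570107 -0.3207127   0.19766378] [[-8.95009390e-01 -4.09961958e-04  4.46047110e-01]
 [-4.46046357e-01 -1.23196692e-03 -8.95009011e-01]
 [ 9.16434931e-04 -9.99999157e-01  9.19759923e-04]]
[[319.28648849 190.22289599]
 [288.17368083 190.37025129]
 [350.41580947 190.08513846]
 [296.82177898 202.40034087]]
```

View pics/w1.png

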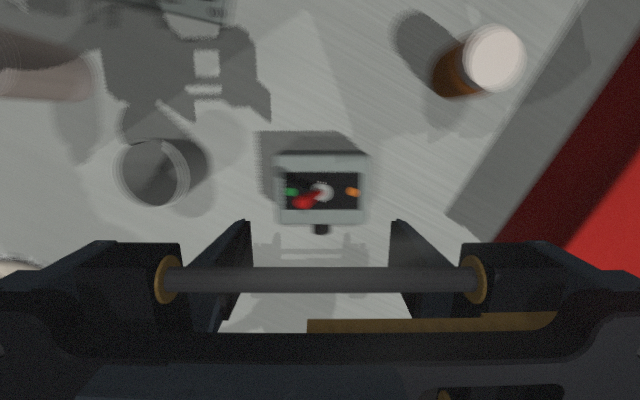

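>>> {"api": "move_arm", "payload": {"moves": [[[0,0,0,0,0,0],[0,0,0,0,0,0]]]}}

```text
clock: 2.95
tool_pos: [0.4547, -0.3136, 0.2004]
tool_rot: [[-0.889, -0.0, 0.457], [-0.457, 0.0, -0.889], [0.0, -1.0, -0.0]]
ft_force: [-0.3, -0.5, -0.6]
opening: 1.002
```

Run:
```python
from h import *
c=camera('wrist');save(c,'w2.png');o=get_obs();print(o['clock'],o['tool_pos'],o['tool_rot'][:,2])
h=cv2.cvtColor(c['frame'],cv2.COLOR_RGB2HSV);h[:150]=0;h[230:]=0;h[:,:260]=0;h[:,380:]=0
for n,lo,hi in [('g',(45,100,60),(85,255,255)),('a',(9,150,100),(22,255,255)),('r',(0,170,60),(6,255,255))]:
    m=cv2.inRange(h,lo,hi);ys,xs=np.nonzero(m);u=(xs.mean(),ys.mean());print(n,len(xs),u,onz(c,u,.056))
```

```text
3.0 [ 0.45476571 -0.31349093  0.20066948] [ 4.57532620e-01 -8.89192837e-01  2.66551489e-05]
g 67 (np.float64(288.2985074626866), np.float64(191.3582089552239)) [ 0.43637573 -0.28091443  0.056     ]
a 65 (np.float64(351.0153846153846), np.float64(191.1076923076923)) [ 0.46993209 -0.34549769  0.056     ]
r 261 (np.float64(305.44827586206895), np.float64(198.78544061302682)) [ 0.43747158 -0.30259693  0.056     ]
```

>>> {"api": "move_arm", "payload": {"moves": [[[0.01,0.36,0,0,0,0],[0,0.36,0,0,0,0],[0,0.36,0,0,0,0],[0,0.36,0,0,0,0],[0,0,0,0,0,0]]], "jaw": 0.5, "newtons": 15}}

```text
clock: 3.62
tool_pos: [0.4534, -0.3132, 0.0842]
tool_rot: [[-0.889, -0.002, 0.458], [-0.458, 0.002, -0.889], [0.001, -1.0, -0.003]]
ft_force: [0.4, 0.1, 0.6]
opening: 0.751
```

>>> {"api": "move_arm", "payload": {"moves": [[[0,0,0,0,0,0],[0,0,0,0,0,0],[0,0,0,0,0,0]]], "jaw": 0.0}}

```text
clock: 4.0
tool_pos: [0.4526, -0.3119, 0.0859]
tool_rot: [[-0.89, -0.003, 0.456], [-0.456, 0.004, -0.89], [0.0, -1.0, -0.005]]
ft_force: [-5.6, 17.2, 8.8]
opening: 0.501
```

>>> {"api": "move_arm", "payload": {"moves": [[[0,0,0,0,0,0],[0,0,0,0,0,0],[0,0,0,0,0,0]]], "jaw": -0.35}}

```text
clock: 4.38
tool_pos: [0.4541, -0.3142, 0.0862]
tool_rot: [[-0.89, 0.0, 0.457], [-0.457, -0.0, -0.89], [-0.0, -1.0, 0.0]]
ft_force: [0.1, 0.5, 0.2]
opening: 0.325
```

>>> {"api": "move_arm", "payload": {"moves": [[[0,0,0,0,0,0],[0,0,0,0,0,0],[0,0,0,0,0,0]]], "jaw": -0.55}}

```text
clock: 4.75
tool_pos: [0.4543, -0.3149, 0.0853]
tool_rot: [[-0.89, 0.0, 0.456], [-0.456, -0.0, -0.89], [-0.0, -1.0, 0.0]]
ft_force: [-0.6, -0.5, 0.1]
opening: 0.222
```

>>> {"api": "move_arm", "payload": {"moves": [[[0,0,0,0,0,0],[0,0,0,0,0,0],[0,0,0,0,0,0]]], "jaw": -1}}

```text
clock: 5.12
tool_pos: [0.4539, -0.3143, 0.0851]
tool_rot: [[-0.89, -0.0, 0.456], [-0.456, 0.001, -0.89], [0.0, -1.0, -0.001]]
ft_force: [-1.3, 3.4, 4.4]
opening: 0.137
```

>>> {"api": "move_arm", "payload": {"moves": [[[0,0,0,0,0,0],[0,0,0,0,0,0]]], "jaw": -0.5}}

```text
clock: 5.38
tool_pos: [0.4544, -0.315, 0.0851]
tool_rot: [[-0.89, 0.0, 0.456], [-0.456, -0.001, -0.89], [-0.0, -1.0, 0.001]]
ft_force: [0.1, -0.6, -0.5]
opening: 0.251
```

>>> {"api": "move_arm", "payload": {"moves": [[[0,-0.36,0,0,0,0],[0,-0.36,0,0,0,0],[0,-0.36,0,0,0,0],[0,-0.36,0,0,0,0],[0,0,0,0,0,0],[0,0,0,0,0,0]]], "jaw": 0.3}}

```text
clock: 6.12
tool_pos: [0.454, -0.3146, 0.1998]
tool_rot: [[-0.89, -0.0, 0.456], [-0.456, 0.0, -0.89], [0.0, -1.0, -0.0]]
ft_force: [0.2, 0.2, -0.4]
opening: 0.648
```

Run:
```python
from h import *
c=camera('wrist');save(c,'w3.png');o=get_obs();print(o['clock'],o['tool_pos'],o['tool_rot'][:,2])
h=cv2.cvtColor(c['frame'],cv2.COLOR_RGB2HSV);h[:150]=0;h[230:]=0;h[:,:260]=0;h[:,380:]=0
m=cv2.inRange(h,(0,170,60),(6,255,255));ys,xs=np.nonzero(m);print(len(xs),xs.min(),xs.max(),ys.min(),ys.max())
P=np.array([.4532,-.3132,.0]);s=np.array([-.461,.887,0])
for a in(.4,0,-.4): print(a,proj(c,[P+s*.05*np.sin(a)+[0,0,.055+.05*np.cos(a)]]))
plan([((.596,-.047,.2),10,10)])
```

```text
6.175 [ 0.45383733 -0.31446674  0.19952649] [ 0.4564921  -0.88972694 -0.0009695 ]
183 313 326 188 208
0.4 [[299.50277789 201.17128572]]
0 [[318.89735781 202.1670679 ]]
-0.4 [[338.34057871 200.97572441]]
wp (0.596, -0.047, 0.2) 10
[[-0.31, -0.0, -0.22, 0.0, -0.91, -0.0], [-0.34, -0.0, -0.17, 0.0, -0.91, -0.0], [-0.35, -0.0, -0.13, 0.0, -0.91, -0.0], [-0.37, -0.0, -0.09, 0.0, -0.91, -0.0], [-0.38, -0.0, -0.04, 0.0, -0.91, -0.0], [-0.38, -0.0, 0.01, 0.0, -0.91, -0.0], [-0.37, -0.0, 0.06, 0.0, -0.91, -0.0], [-0.36, -0.0, 0.11, 0.0, -0.91, -0.0], [-0.35, -0.0, 0.15, 0.0, -0.91, -0.0], [-0.33, -0.01, 0.19, 0.01, -0.91, -0.01]]
```

Toggle is upright (red at column 313–326, expected 319 for off). Next, a close look at the eyes.

>>> {"api": "move_arm", "payload": {"moves": [[[-0.31,0,-0.22,0,-0.91,0],[-0.34,0,-0.17,0,-0.91,0],[-0.35,0,-0.13,0,-0.91,0],[-0.37,0,-0.09,0,-0.91,0],[-0.38,0,-0.04,0,-0.91,0],[-0.38,0,0.01,0,-0.91,0],[-0.37,0,0.06,0,-0.91,0],[-0.36,0,0.11,0,-0.91,0],[-0.35,0,0.15,0,-0.91,0],[-0.33,0,0.19,0,-0.91,0]]]}}

```text
clock: 7.42
tool_pos: [0.5963, -0.046, 0.1992]
tool_rot: [[0.177, -0.002, 0.984], [-0.984, 0.0, 0.177], [-0.001, -1.0, -0.002]]
ft_force: [-0.2, -0.4, 0.2]
opening: 0.646
```

>>> {"api": "move_arm", "payload": {"moves": [[[0,0,0,0,0,0],[0,0,0,0,0,0],[0,0,0,0,0,0]]]}}

```text
clock: 7.8
tool_pos: [0.5959, -0.0477, 0.2]
tool_rot: [[0.171, -0.001, 0.985], [-0.985, -0.0, 0.171], [-0.0, -1.0, -0.001]]
ft_force: [0.7, -0.3, 0.4]
opening: 0.646
```

Run:
```python
from h import *
import pickle
c=camera('wrist');pickle.dump(c,open('w4.pkl','wb'));o=get_obs();print(o['tool_pos'],o['tool_rot'][:,2],c['R'],-c['R'].T@c['t'])
im=cv2.cvtColor(c['frame'],cv2.COLOR_RGB2BGR)
u=proj(c,[[.582,.03,.14]])[0];print(u)
x,y=int(u[0])-100,max(int(u[1])-75,0);print(x,y)
cv2.imwrite('pics/w4c.png',cv2.resize(im[y:y+150,x:x+200],(800,600),interpolation=cv2.INTER_CUBIC))
```

```text
[ 0.59597163 -0.04764919  0.20016375] [ 9.85216992e-01  1.71310710e-01 -3.43862636e-04] [[ 0.98527041  0.17100007 -0.00109679]
 [ 0.16474204 -0.94745402  0.27420968]
 [ 0.04585072 -0.27035137 -0.9616693 ]] [0.581813   0.02858878 0.37116747]
[321.06231022 120.03782359]
221 45
```

View pics/w4c.png

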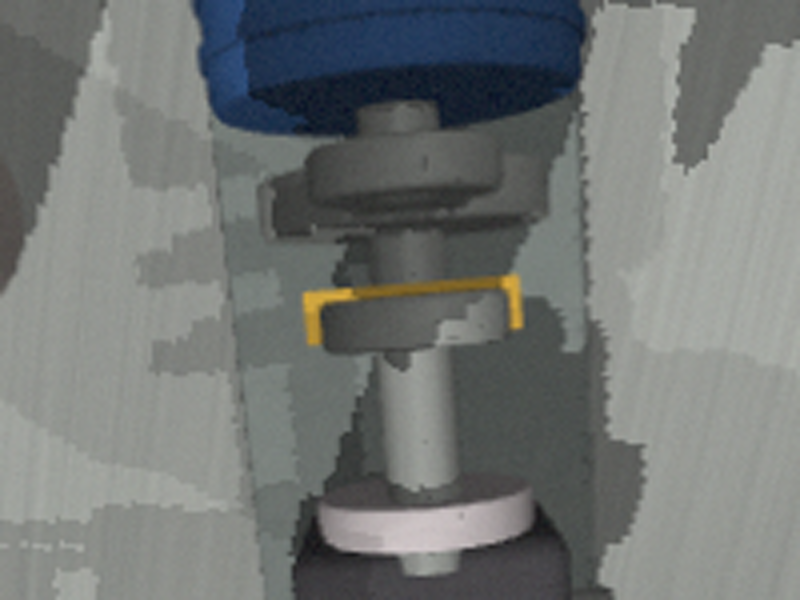

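Run:
```python
from h import *
import pickle
c=pickle.load(open('w4.pkl','rb'))
q=lambda x,y:(221+x/4,45+y/4)
a=onz(c,q(417,318),.14);b=onz(c,q(404.5,173),.14);d=b-a;print(a,b,np.linalg.norm(d),np.degrees(np.arctan2(d[1],d[0])))
for s in [[(322,325),(512,312)],[(307,178),(503,168)]]:
    l,r=[onz(c,q(*k),.142) for k in s];e=r-l;print(l,r,np.linalg.norm(e),np.degrees(np.arctan2(e[1],e[0]))+90)
# base edges (z ~.0?) and flange edges
for n,p1,p2,z in [('base right',(583,300),(594,590),.01),('base left',(213,180),(265,590),.01),('shaft top',(390,350),(390,485),.09)]:
    l,r=onz(c,q(*p1),z),onz(c,q(*p2),z);e=l-r;print(n,l,r,np.degrees(np.arctan2(e[1],e[0])))
print(onz(c,q(425,505),.1))
```

```text
[0.58588291 0.02718483 0.14      ] [0.57872569 0.05356814 0.14      ] 0.027336878027114323 105.17781700383546
[0.5675391  0.02266371 0.142     ] [0.60413458 0.03155871 0.142     ] 0.0376609938135535 103.66154389778283
[0.56046134 0.04928008 0.142     ] [0.59718584 0.05749203 0.142     ] 0.037631438523422774 102.60453759184112
base right [0.63802265 0.04064075 0.01      ] [ 0.66152044 -0.04954279  0.01      ] 104.60400964446761
base left [0.52015579 0.05585525 0.01      ] [ 0.55373952 -0.06828689  0.01      ] 105.13768557200392
shaft top [0.58159261 0.01829196 0.09      ] [ 0.58721313 -0.01440169  0.09      ] 99.75463934127788
[ 0.5962776  -0.01624766  0.1       ]
```

Run:
```python
from h import *
plan([((.60,.05,.30),13,4),((.417,.313,.20),17.5,7)])
```

```text
wp (0.6, 0.05, 0.3) 13
[[-0.3, -0.31, 0.06, 0.0, -0.1, -0.0], [-0.3, -0.31, 0.07, 0.0, -0.1, -0.0], [-0.29, -0.31, 0.07, 0.0, -0.1, -0.0], [-0.3, -0.32, 0.08, 0.0, -0.09, -0.0]]
wp (0.417, 0.313, 0.2) 17.5
[[-0.53, 0.18, -0.21, 0.0, -0.08, -0.0], [-0.53, 0.18, -0.21, 0.0, -0.08, -0.0], [-0.54, 0.18, -0.2, 0.0, -0.08, -0.0], [-0.54, 0.18, -0.19, 0.0, -0.08, -0.0], [-0.54, 0.18, -0.19, 0.0, -0.08, -0.0], [-0.54, 0.18, -0.18, 0.0, -0.08, -0.0], [-0.54, 0.17, -0.18, 0.0, -0.08, -0.0]]
```

>>> {"api": "move_arm", "payload": {"moves": [[[-0.3,-0.31,0.06,0,-0.1,0],[-0.3,-0.31,0.07,0,-0.1,0],[-0.29,-0.31,0.07,0,-0.1,0],[-0.3,-0.32,0.08,0,-0.09,0]]]}}

```text
clock: 8.35
tool_pos: [0.5996, 0.0509, 0.3011]
tool_rot: [[0.225, -0.0, 0.974], [-0.974, -0.0, 0.225], [0.0, -1.0, -0.0]]
ft_force: [0.6, -0.4, 0.1]
opening: 0.648
```

>>> {"api": "move_arm", "payload": {"moves": [[[-0.53,0.18,-0.21,0,-0.08,0],[-0.53,0.18,-0.21,0,-0.08,0],[-0.54,0.18,-0.2,0,-0.08,0],[-0.54,0.18,-0.19,0,-0.08,0],[-0.54,0.18,-0.19,0,-0.08,0],[-0.54,0.18,-0.18,0,-0.08,0],[-0.54,0.17,-0.18,0,-0.08,0],[0,0,0,0,0,0],[0,0,0,0,0,0],[0,0,0,0,0,0]]]}}

```text
clock: 9.6
tool_pos: [0.4177, 0.3126, 0.2006]
tool_rot: [[0.3, 0.001, 0.954], [-0.954, 0.0, 0.3], [-0.0, -1.0, 0.001]]
ft_force: [1.1, -0.2, 0.7]
opening: 0.652
```

Run:
```python
from h import *
import pickle
c=camera('wrist');pickle.dump(c,open('w5.pkl','wb'));save(c,'w5.png');o=get_obs();print(o['tool_pos'],o['tool_rot'][:,2])
h=cv2.cvtColor(c['frame'],cv2.COLOR_RGB2HSV)
m=cv2.inRange(h,(0,150,50),(8,255,255))|cv2.inRange(h,(172,150,50),(180,255,255))
k,l,st,ce=cv2.connectedComponentsWithStats(m)
i=1+st[1:,4].argmax();cn=cv2.findContours((l==i).astype('uint8'),0,1)[0][0];r=cv2.minAreaRect(cn);print(st[i],ce[i],r)
B=cv2.boxPoints(r);W=[onz(c,b,.064) for b in B];print(W)
for a in range(4):
    e=W[(a+1)%4]-W[a];print(np.linalg.norm(e),np.degrees(np.arctan2(e[1],e[0])))
im=cv2.cvtColor(c['frame'],cv2.COLOR_RGB2BGR);x,y=int(ce[i][0])-100,max(0,int(ce[i][1])-100);print(x,y)
cv2.imwrite('pics/w5c.png',cv2.resize(im[y:y+150,x:x+200],(800,600),interpolation=cv2.INTER_CUBIC))
```

```text
[0.41767472 0.31257848 0.20062975] [9.53891103e-01 3.00152167e-01 6.63055644e-04]
[309 169  18  43 683] [317.65739385 190.01317716] ((317.563720703125, 190.21987915039062), (42.08225631713867, 16.359153747558594), 87.87889862060547)
[array([0.39657386, 0.33386605, 0.064     ]), array([0.41363963, 0.33993968, 0.064     ]), array([0.43023362, 0.2939295 , 0.064     ]), array([0.41244726, 0.28756641, 0.064     ])]
0.01811434947481952 19.5904101372665
0.048911114902245714 -70.16770345353501
0.018890304022392373 -160.31526965973654
0.04894508883178196 108.92380002023121
217 90
```

View pics/w5c.png

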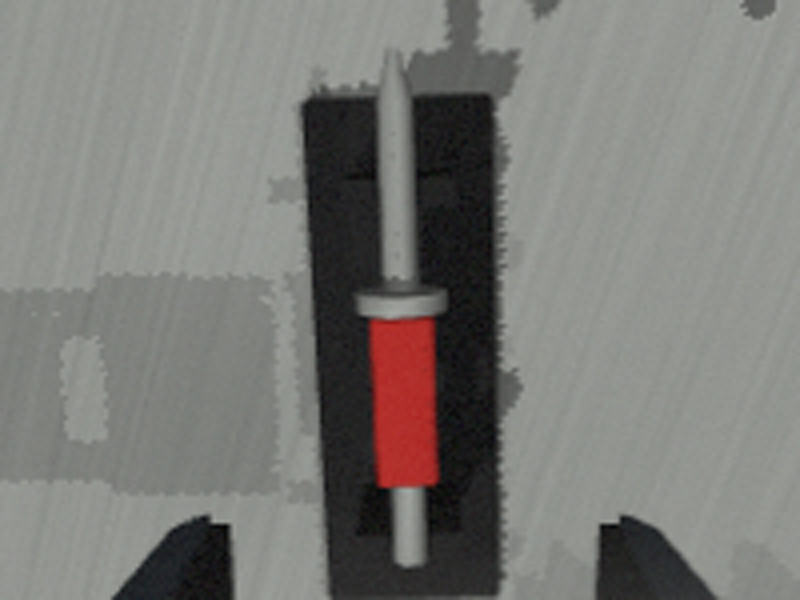

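Run:
```python
from h import *
import pickle
c=pickle.load(open('w5.pkl','rb'))
q=lambda x,y:(217+x/4,90+y/4)
t,s=onz(c,q(393,50),.055),onz(c,q(410,564),.06);d=t-s;print(t,s,np.linalg.norm(d),np.degrees(np.arctan2(d[1],d[0])),t-d/np.linalg.norm(d)*.096)
plan([((.413,.3138,.036),19,6)])
```

```text
[0.38243663 0.40388992 0.055     ] [0.43041709 0.26626817 0.06      ] 0.14583165831139616 109.22060215995629 [0.41402184 0.31329445 0.05829147]
wp (0.413, 0.3138, 0.036) 19
[[-0.01, 0.34, -0.01, -0.0, -0.03, -0.0], [-0.0, 0.34, -0.01, -0.0, -0.03, -0.0], [-0.01, 0.34, -0.01, -0.0, -0.03, -0.0], [-0.0, 0.35, -0.01, -0.0, -0.03, -0.0], [-0.01, 0.34, -0.01, -0.0, -0.04, -0.0], [-0.0, 0.35, -0.0, -0.0, -0.03, -0.0]]
```

>>> {"api": "move_arm", "payload": {"moves": [[[-0.01,0.34,-0.01,0,-0.04,0],[0,0.34,-0.01,0,-0.04,0],[-0.01,0.34,-0.01,0,-0.04,0],[0,0.35,-0.01,0,-0.04,0],[0,0.34,-0.01,0,-0.04,0],[0,0.35,0,0,-0.03,0],[0,0,0,0,0,0]]]}}

```text
clock: 10.52
tool_pos: [0.4122, 0.3125, 0.0344]
tool_rot: [[0.331, -0.002, 0.944], [-0.944, -0.001, 0.331], [0.001, -1.0, -0.003]]
ft_force: [0.1, -0.2, 0.4]
opening: 0.649
```

>>> {"api": "move_arm", "payload": {"moves": [[[0,0,0,0,0,0],[0,0,0,0,0,0],[0,0,0,0,0,0],[0,0,0,0,0,0],[0,0,0,0,0,0]]], "jaw": -1, "newtons": 40}}

```text
clock: 11.15
tool_pos: [0.4133, 0.314, 0.0359]
tool_rot: [[0.332, 0.001, 0.943], [-0.943, 0.001, 0.332], [-0.0, -1.0, 0.002]]
ft_force: [4.3, 1.2, 1.8]
opening: 0.191
```

Run:
```python
from h import *
plan([((.413,.314,.30),19.2,7),((.53,.16,.33),17,4),((.621,-.105,.26),14.7,7)])
```

```text
wp (0.413, 0.314, 0.3) 19.2
[[-0.0, -0.47, 0.0, -0.0, 0.0, -0.0], [-0.0, -0.47, 0.0, -0.0, 0.0, -0.0], [-0.0, -0.47, 0.0, -0.0, 0.01, -0.0], [-0.0, -0.47, 0.0, -0.0, 0.0, -0.0], [-0.0, -0.47, 0.0, -0.0, 0.01, -0.0], [-0.0, -0.48, 0.0, -0.01, 0.0, -0.0], [-0.0, -0.47, 0.0, -0.0, 0.01, -0.0]]
wp (0.53, 0.16, 0.33) 17
[[0.57, -0.09, 0.19, -0.0, 0.07, -0.0], [0.57, -0.1, 0.19, -0.0, 0.07, -0.0], [0.57, -0.09, 0.2, -0.0, 0.07, -0.0], [0.57, -0.1, 0.2, -0.0, 0.06, -0.0]]
wp (0.621, -0.105, 0.26) 14.7
[[0.5, 0.13, 0.02, -0.0, 0.04, -0.0], [0.5, 0.12, 0.02, -0.0, 0.04, -0.0], [0.5, 0.13, 0.02, -0.0, 0.04, -0.0], [0.5, 0.12, 0.03, -0.0, 0.04, -0.0], [0.5, 0.13, 0.03, -0.0, 0.04, -0.0], [0.5, 0.12, 0.03, -0.0, 0.04, -0.0], [0.5, 0.13, 0.03, -0.0, 0.05, -0.0]]
```

>>> {"api": "move_arm", "payload": {"moves": [[[0,-0.3,0,0,0,0],[0,-0.47,0,0,0,0],[0,-0.47,0,0,0,0],[0,-0.47,0,0,0,0],[0,-0.47,0,0,0.01,0],[0,-0.48,0,0,0,0],[0,-0.47,0,0,0.01,0],[0,-0.17,0,0,0,0]]]}}

```text
clock: 12.15
tool_pos: [0.4129, 0.3138, 0.3013]
tool_rot: [[0.33, 0.002, 0.944], [-0.944, 0.001, 0.33], [-0.0, -1.0, 0.002]]
ft_force: [0.1, 0.5, -0.8]
opening: 0.195
```

>>> {"api": "move_arm", "payload": {"moves": [[[0.57,-0.09,0.19,0,0.07,0],[0.57,-0.1,0.19,0,0.07,0],[0.57,-0.09,0.2,0,0.07,0],[0.57,-0.1,0.2,0,0.06,0]]]}}

```text
clock: 12.65
tool_pos: [0.5296, 0.1588, 0.3289]
tool_rot: [[0.294, -0.002, 0.956], [-0.956, -0.0, 0.294], [-0.0, -1.0, -0.002]]
ft_force: [0.2, 1.4, -1.9]
opening: 0.199
```

>>> {"api": "move_arm", "payload": {"moves": [[[0.5,0.13,0.02,0,0.04,0],[0.5,0.12,0.02,0,0.04,0],[0.5,0.13,0.02,0,0.04,0],[0.5,0.12,0.03,0,0.04,0],[0.5,0.13,0.03,0,0.04,0],[0.5,0.12,0.03,0,0.04,0],[0.5,0.13,0.03,0,0.05,0],[0,0,0,0,0,0],[0,0,0,0,0,0]]]}}

```text
clock: 13.78
tool_pos: [0.6204, -0.1045, 0.2586]
tool_rot: [[0.255, -0.002, 0.967], [-0.967, 0.001, 0.255], [-0.001, -1.0, -0.002]]
ft_force: [-1.3, -0.1, -1.2]
opening: 0.196
```

Run:
```python
from h import *
o=get_obs();print(o['opening'],o['ft_force'])
plan([((.621,-.105,.121),14.7,5)])
```

```text
0.1956864957253499 [-1.30996084 -0.1362277  -1.17700882]
wp (0.621, -0.105, 0.121) 14.7
[[0.0, 0.34, 0.0, 0.0, 0.0, -0.0], [0.0, 0.34, 0.0, 0.0, 0.0, -0.0], [0.0, 0.35, 0.0, 0.0, 0.0, -0.0], [0.01, 0.34, 0.0, 0.01, 0.0, -0.0], [0.0, 0.35, 0.01, 0.0, 0.01, -0.01]]
```

>>> {"api": "move_arm", "payload": {"moves": [[[0,0.34,0,0,0,0],[0,0.34,0,0,0,0],[0,0.35,0,0,0,0],[0,0.34,0,0,0,0],[0,0.35,0,0,0,0],[0,0,0,0,0,0],[0,0,0,0,0,0],[0,0,0,0,0,0]]]}}

```text
clock: 14.78
tool_pos: [0.6216, -0.1048, 0.1233]
tool_rot: [[0.255, 0.002, 0.967], [-0.967, -0.001, 0.255], [0.001, -1.0, 0.002]]
ft_force: [-0.4, -0.5, -0.5]
opening: 0.194
```

Run:
```python
from h import *
import pickle
c=camera('wrist');pickle.dump(c,open('w6.pkl','wb'));save(c,'w6.png');o=get_obs();print(o['tool_pos'],o['tool_rot'],o['ft_force'])
a=np.array([-.254,.967,0]);E=np.array([.5872,.0223,.14]);p=np.array(o['tool_pos'])+[0,0,.019]
d=np.array([-o['tool_rot'][0,0],-o['tool_rot'][1,0],0])
print('tip/collar/eye1/eye2',proj(c,[p+.096*d,p+.031*d,E,E+.028*a]))
r=p+.096*d-E;print('tip rel along,lat',r@a,r@np.array([.967,.254,0]))
im=cv2.cvtColor(c['frame'],cv2.COLOR_RGB2BGR)
cv2.imwrite('pics/w6c.png',cv2.resize(im[0:210,180:460],(800,600),interpolation=cv2.INTER_CUBIC))
```

```text
[ 0.62153089 -0.10481974  0.12311417] [[ 2.54942956e-01  1.76755629e-03  9.66954479e-01]
 [-9.66955701e-01 -4.36772319e-04  2.54944076e-01]
 [ 8.72966956e-04 -9.99998342e-01  1.59779661e-03]] [-0.35651702 -0.02260469 -1.28721228]
tip/collar/eye1/eye2 [[321.97170654  84.57981403]
 [321.78330835 206.94276638]
 [320.42400174   7.32464961]
 [320.48935805 -59.35561076]]
tip rel along,lat -0.03566387026849414 0.0008209443336114096
```

View pics/w6c.png

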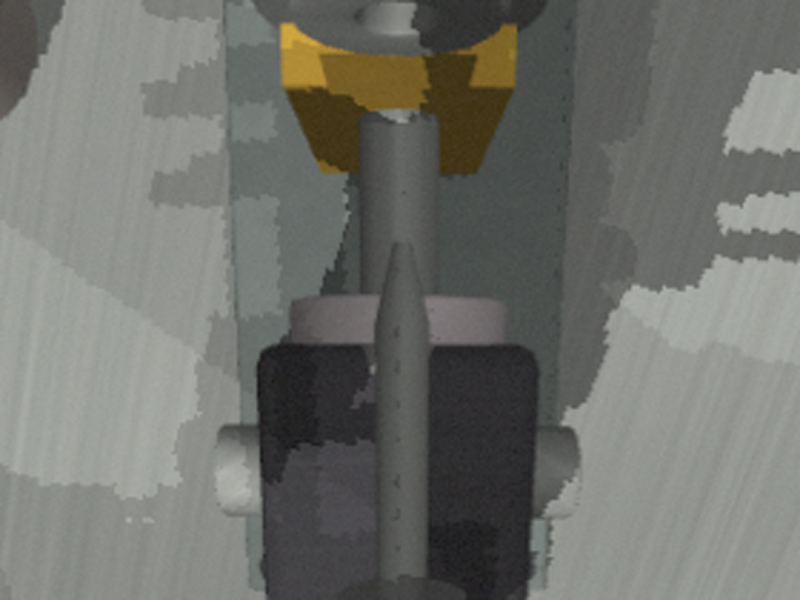

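Run:
```python
from h import *
P=[]
for i in range(8): camera('wrist');P.append(get_obs()['tool_pos'])
P=np.array(P);print(P.mean(0),P.std(0))
p=P.mean(0);a=np.array([-.254,.967,0]);E=np.array([.5872,.0223,.14])
r=p-E;print('handle along',r@a,'lat',r@np.array([.967,.254,0]),'z',p[2]+.019-.14)
```

```text
[ 0.62110884 -0.10487473  0.12234386] [1.55115524e-04 1.53641351e-05 3.24845198e-04]
handle along -0.13159080575123488 lat 0.00048746326410362937 z 0.0013438622266393474
```

>>> {"api": "move_arm", "payload": {"moves": [[[0,0.015,-0.009,0,0,0],[-0.2,0,0,0,0,0],[-0.2,0,0,0,0,0],[-0.1,0,0,0,0,0],[-0.1,0,0,0,0,0],[0,0,0,0,0,0]]]}}

```text
clock: 15.98
tool_pos: [0.6079, -0.0581, 0.1208]
tool_rot: [[0.255, -0.0, 0.967], [-0.967, -0.0, 0.255], [0.0, -1.0, -0.0]]
ft_force: [0.4, 0.2, -1.6]
opening: 0.191
```

Run:
```python
from h import *
P=[];F=[]
for i in range(4): c=camera('wrist');o=get_obs();P.append(o['tool_pos']);F.append(o['ft_force'])
save(c,'w7.png')
p=np.mean(P,0);a=np.array([-.254,.967,0]);E=np.array([.5872,.0223,.14])
r=p-E;print('handle along',r@a,'lat',r@np.array([.967,.254,0]),'z',p[2]+.019-.14,np.mean(F,0))
```

```text
handle along -0.08370397955542219 lat -0.0003435820832687254 z -0.0002570419548341696 [-0.42741544  0.10903818 -0.99099751]
```

>>> {"api": "move_arm", "payload": {"moves": [[[-0.1,0,0,0,0,0],[-0.1,0,0,0,0,0],[-0.1,0,0,0,0,0],[0,0,0,0,0,0]]]}}

```text
clock: 16.68
tool_pos: [0.6017, -0.0346, 0.1207]
tool_rot: [[0.256, -0.0, 0.967], [-0.967, 0.0, 0.256], [-0.0, -1.0, -0.0]]
ft_force: [-0.5, 0.7, -1.6]
opening: 0.196
```

>>> {"api": "move_arm", "payload": {"moves": [[[-0.1,0,0,0,0,0],[-0.1,0,0,0,0,0],[-0.06,0,0,0,0,0],[0,0,0,0,0,0]]]}}

```text
clock: 17.18
tool_pos: [0.5965, -0.0149, 0.1207]
tool_rot: [[0.255, -0.0, 0.967], [-0.967, -0.0, 0.255], [-0.0, -1.0, -0.0]]
ft_force: [0.6, 0.2, -0.4]
opening: 0.195
```

>>> {"api": "move_arm", "payload": {"moves": [[[-0.04,0,0,0,0,0],[-0.03,0,0,0,0,0],[0,0,0,0,0,0]]]}}

```text
clock: 17.55
tool_pos: [0.5951, -0.0098, 0.1207]
tool_rot: [[0.255, -0.0, 0.967], [-0.967, -0.0, 0.255], [0.0, -1.0, -0.0]]
ft_force: [-0.2, 0.6, -0.9]
opening: 0.196
```

>>> {"api": "move_arm", "payload": {"moves": [[[-0.02,0,0,0,0,0],[-0.02,0,0,0,0,0],[0,0,0,0,0,0]]]}}

```text
clock: 17.92
tool_pos: [0.5947, -0.0079, 0.1208]
tool_rot: [[0.255, 0.001, 0.967], [-0.967, -0.002, 0.255], [0.002, -1.0, 0.0]]
ft_force: [0.6, -10.0, -2.8]
opening: 0.195
```

>>> {"api": "move_arm", "payload": {"moves": [[[-0.02,0,0,0,0,0],[0,0,0,0,0,0],[0,0,0,0,0,0]]]}}

```text
clock: 18.3
tool_pos: [0.5947, -0.0078, 0.1208]
tool_rot: [[0.255, 0.001, 0.967], [-0.967, -0.004, 0.255], [0.004, -1.0, 0.0]]
ft_force: [2.0, -21.9, -3.3]
opening: 0.195
```

>>> {"api": "move_arm", "payload": {"moves": [[[0.025,0,0,0,0,0],[0,0.02,0,0,0,0],[0,0,0,0,0,0]]]}}

```text
clock: 18.68
tool_pos: [0.595, -0.0078, 0.1193]
tool_rot: [[0.255, 0.001, 0.967], [-0.967, -0.001, 0.255], [0.001, -1.0, 0.001]]
ft_force: [2.3, -7.1, -0.7]
opening: 0.192
```

>>> {"api": "move_arm", "payload": {"moves": [[[0,0,0,0,0,0],[0,0,0,0,0,0],[0,0,0,0,0,0]]], "jaw": -0.4}}

```text
clock: 19.05
tool_pos: [0.5944, -0.007, 0.1191]
tool_rot: [[0.255, -0.0, 0.967], [-0.967, 0.0, 0.255], [-0.0, -1.0, -0.0]]
ft_force: [-0.2, 0.0, -0.6]
opening: 0.294
```

Run:
```python
from h import *
c=camera('wrist');save(c,'w8.png');s=camera('scene');save(s,'s8.png');o=get_obs();print(o['clock'],o['tool_pos'],o['ft_force'],o['opening'])
a=cv2.imread('pics/w8.png');b=cv2.imread('pics/s8.png')
cv2.imwrite('pics/m8.png',np.hstack([cv2.resize(a[0:300,120:520],(400,300)),cv2.resize(b[160:250,270:390],(400,300),interpolation=cv2.INTER_CUBIC)]))
```

```text
19.15 [ 0.59442258 -0.0070241   0.11911532] [0.0128255  0.04943375 0.12844241] 0.2962884328407939
```

View pics/m8.png

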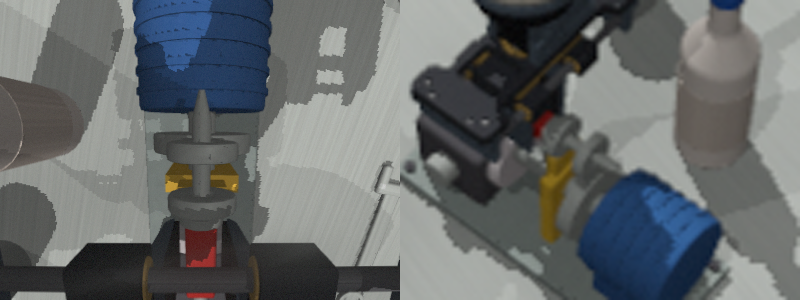

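>>> {"api": "move_arm", "payload": {"moves": [[[0,0,0,0,0,0],[0,-0.1,0,0,0,0],[0,-0.3,0,0,0,0],[0,-0.4,0,0,0,0],[0,-0.5,0,0,0,0],[0,0,0,0,0,0],[0,0,0,0,0,0],[0,0,0,0,0,0]]], "jaw": 0}}

```text
clock: 20.15
tool_pos: [0.5939, -0.0071, 0.2222]
tool_rot: [[0.255, -0.002, 0.967], [-0.967, 0.0, 0.255], [-0.001, -1.0, -0.002]]
ft_force: [0.2, -0.1, 0.5]
opening: 0.502
```

Run:
```python
from h import *
c=camera('wrist');save(c,'w9.png');t=camera('top');save(t,'t9.png');o=get_obs();print(o['clock'],o['tool_pos'],o['ft_force'],o['opening'])
a=cv2.imread('pics/w9.png');b=cv2.imread('pics/t9.png')
cv2.imwrite('pics/m9.png',np.hstack([cv2.resize(a[30:255,170:470],(500,375),interpolation=cv2.INTER_CUBIC),cv2.resize(b[203:248,390:450],(300,225),interpolation=cv2.INTER_CUBIC)[:,:].copy() if 0 else np.vstack([cv2.resize(b[203:248,390:450],(300,225)),np.zeros((150,300,3),'uint8')])]))
a_=np.array([-.254,.967,0]);E=np.array([.5872,.0223,.14]);print(proj(c,[E,E+.065*a_,E-.031*a_])-[170,30])
```

```text
20.25 [ 0.59401044 -0.00712147  0.22225904] [0.14468682 0.14470291 0.49177526] 0.502358299573352
[[152.60339856 145.55333201]
 [152.81647111  70.7924019 ]
 [152.50770372 177.86299318]]
```

View pics/m9.png

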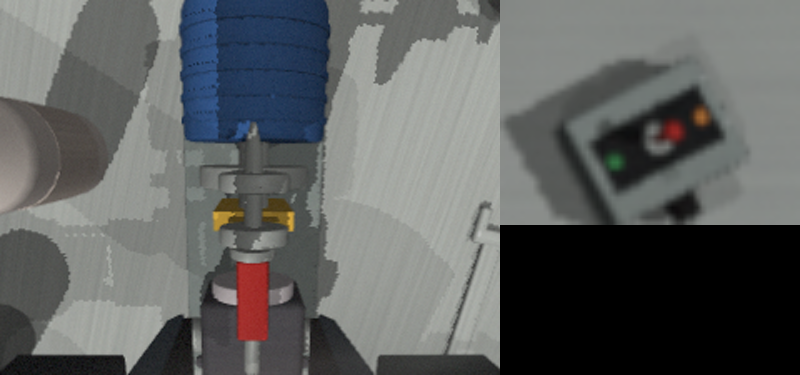

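Run:
```python
from h import *
c=camera('wrist');save(c,'w10.png')
h=cv2.cvtColor(c['frame'],cv2.COLOR_RGB2HSV)
m=cv2.inRange(h,(0,150,50),(8,255,255))|cv2.inRange(h,(172,150,50),(180,255,255))
k,l,st,ce=cv2.connectedComponentsWithStats(m);i=1+st[1:,4].argmax();x,y,w,hh,_=st[i];print(st[i])
a=np.array([-.254,.967,0]);n=np.array([.967,.254,0]);E=np.array([.5872,.0223,0])
for v in (y,y+hh):
  for z in (.149,.145):
    p=onz(c,(x+w/2,v),z)-E;print(v,z,p@a,p@n)
for u,v in [(170+253/1.6667,30+123/1.6667)]:
  for z in (.14,.144): p=onz(c,(u,v),z)-E;print('tip',z,p@a,p@n)
im=cv2.imread('pics/w10.png');cv2.imwrite('pics/w10c.png',cv2.resize(im[90:240,260:380],(640,800)[:1]+(600,) if 0 else (480,600),interpolation=cv2.INTER_CUBIC))
```

```text
[312 187  19  47 853]
187 0.149 -0.008778359419371457 -0.0008446574442003384
187 0.145 -0.009696812854386842 -0.0008327861446397423
234 0.149 -0.05398767957848314 -0.0007598179175343768
234 0.145 -0.055645932649010375 -0.0007465583146177174
tip 0.14 0.06245728764219886 -0.000694967212181895
tip 0.144 0.06221882961655743 -0.000708779474125562
```

View pics/w10c.png

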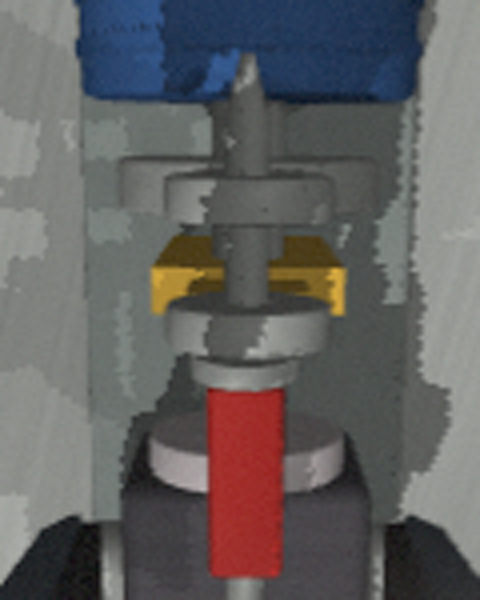

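Run:
```python
from h import *
def red(n,roi):
    h=cv2.cvtColor(cv2.imread(n),cv2.COLOR_BGR2HSV);m=cv2.inRange(h,(0,150,60),(8,255,255))|cv2.inRange(h,(172,150,60),(180,255,255))
    x,y,X,Y=roi;k=np.zeros_like(m);k[y:Y,x:X]=m[y:Y,x:X];return cv2.boundingRect(k)
print(red('pics/w9.png',(250,100,400,250)),red('pics/w10.png',(250,100,400,250)))
t=camera('top');save(t,'t11.png');print('toggle red',red('pics/t11.png',(405,215,440,245)))
P=np.array([.4532,-.3132,.0]);s=np.array([-.461,.887,0])
for a in(.4,0,-.4): print(a,proj(t,[P+s*.05*np.sin(a)+[0,0,.055+.05*np.cos(a)]]))
print(get_obs()['ft_force'],hand_in())
```

```text
(312, 187, 19, 47) (312, 187, 19, 47)
toggle red (422, 227, 5, 4)
0.4 [[419.01341719 232.32570144]]
0 [[424.06944067 229.67106592]]
-0.4 [[428.63724594 227.27790043]]
the job is handed in; nothing more can be done
[0.65338225 0.00665795 0.58574415] None
```

I put the drive switch to centre off, pushed the locking pin through both eyes, let go of it there, and handed the job in at about 20 s of the 61 s allowed. `hand_in()` gave no verdict, so the result below rests on my own checks.

- **Switch:** I closed the gripper around the toggle, centred on its pivot, so it could not be thrown over into reverse. In the last top view its tip is at column 424, where upright should be; reverse would be about 429.
- **Pin:** On the push, contact force rose to about 22 N with the handle where a home collar should put it. The last wrist views show the pin through both eyes and lying still between two pictures.
- **Robot:** The fingers are open and well clear above the pump, with the force reading near zero.
- **Loose items:** No unexpected contact showed in the forces, and I planned the paths clear of them. I did not re-measure where they stand.

**One disagreement:** the wrist-camera measurements put the collar 1 to 3 mm short of the first eye's face, not quite flush. I think the pin settled slightly tilted in its clearance when I let go. That is within the 6 mm allowed, so I left it.

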